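# Feel the gap of a brake calliper with a feeler blade

### The arm

A 6-joint arm with a two-finger parallel gripper is mounted at the origin on the work surface. World frame = base frame: x ahead of the robot, y to its left, z up, the work surface at z = 0. Lengths are in mm, angles in rad, forces in N, time in s.
With the tool pointing down it reaches from about 350 to 975 mm from the base axis. Payload 4.9 kg.
Tool frame: the origin (TCP) lies between the finger pads; the fingertips stand 19 mm ahead of it and the grasp point (between the pads) is the TCP; z points along the fingers, y is the line along which they close (so a half turn about z gives the same grasp; the last joint's range is limited). The gripper opens to 85 mm and grips with 20 to 120 N. Pads are 22 mm wide; open, the fingers measure 114 mm over their backs; the gripper's body (76 mm by 85 mm) begins 54 mm behind the grasp point. The pads swing forward as they close: fully open they stand 13 mm farther back than shut.
Start: joints at [1.062, 0.053, 1.613, -0, 1.476, -0.119], TCP at [237.49, 578.1, 217.304] pointing down, gripper open.
Joint ranges: [-3.01, 3.01], [-1.01, 2.22], [0.06, 2.58], [-1.02, 4.17], [0.09, 2.62], [-3.14, 3.14]. Speed limits (rad/s): [2.57, 2.57, 3.14, 3.14, 3.14, 3.14].

### API

Orientations are given as a unit quaternion [x, y, z, w].
In Python, from workcell import arm, get_obs, vision gives the robot as it stands. The module is installed in compiled form; this text tells all that it offers. Calls block until the motion is done:
- arm.move_ptp(position, orientation): joint-space move of the TCP to a pose.
- arm.movel(position, rotation=None, v=150): straight line of the TCP; rotation=None keeps the orientation; v is the mean speed in mm/s.
- arm.move_j(angles): joint-space move.
- arm.gripper_open() and arm.clamp(grip_force=None): open the fingers fully, or close them until they stop; grip_force is the grip in N (None keeps the last).
- arm.hold(seconds).
- arm.solve_ik(position, orientation): joint angles nearest the present ones, or None.
- get_obs(): the state.
- vision.snapshot(name): name is "side" or "top" or "wrist"; returns a dict with "pixels" (384x512x3 uint8, blue, green, red), "range_z" (384x512 float32, mm along the optical axis (not along the pixel's ray), 0 where there is no reading), "fx", "fy", "cx", "cy" (pixels), "rvec" (rotation vector, rad) and "tvec" (3), from world to camera coordinates, as OpenCV has them; the wrist camera has in their place "hand_eye" (4x4, takes a point from camera to tool coordinates, whose origin is the TCP and whose axes are the flange's). Camera axes: x right, y down, z forward; pixel columns grow to the right and rows downward; lengths in mm; the calibration is good to about 2 mm. A picture is of the moment at which its call begins: read the wrist's pose just before it.
A pose or a line that the arm cannot do raises arm.MotionError and nothing moves.
- arm.sign_off(): hands the job in; it is judged then, once.
The state is a dict: "time": time; "joints": joint angles; "qvel": joint speeds; "effort": joint torques, N m; "position": TCP position; "tool_rot": TCP orientation; "wrist_force": force on the tool from outside, world axes, zero at the start; "moment": the same for the moment, N m; "grip_width": finger opening in mm; "grip_force": force on a finger pad.
Only numpy, scipy, OpenCV 4.12 (cv2) and the standard library are available. Lean on these libraries where they do the work, as an engineer would, in place of code of your own. Each camera call takes 0.05 s, during which the arm holds its last target. There are 200 camera calls.

### The job

Pull the yellow-handled feeler blade up out of the wooden rack and slide it, tip down, between the two dark lining plates of the upturned brake calliper until it drags snugly between them and the plates' top edges lie within the red band on the blade, the blade upright and its whole width between the plates. Do not force it, and leave the other two blades, the model cars and the mug alone. Finish while still holding the blade's handle in the gripper, still and at that depth: do not let go.

Things in the scene. Friction and masses are not known exactly. Their poses are not given: they have to be found in the camera images.
- yellow_gauge_grip (a point): centre of the yellow handle of the feeler gauge to use. Handle 12 mm thick (x), 26 mm wide (y), 45 mm high (z); pinch it along x. The blade's tip is 97.5 mm straight below this point. In the rack the gauge stands upright and this point is 107.5 mm above the table.
- yellow_gauge_tip (a point): middle of the lower end of the yellow gauge's flat steel blade: 4 mm thick (x), 20 mm wide (y), 75 mm long below the handle, on the handle's centre line. A red band goes round it from 24 to 40 mm above the tip. In the rack 45 mm of the blade is in the slot, with about 0.5 to 1 mm of play.
- yellow_gauge: the yellow-handled gauge as a whole, 65 g, 120 mm high, symmetric under a half turn about z; origin at the blade's tip, z up along the blade, x the thin direction
- rack: pale wooden block, 60 (x) by 190 (y) by 55 (z) mm, fixed to the table, origin at the centre of its underside; three slots in a row along its y, 60 mm apart, hold the yellow, blue and black gauges in any order, each blade's width along the rack's y
- blue_gauge: gauge of the same shape with a blue handle and no band; origin at its blade's tip; to be left alone
- black_gauge: gauge of the same shape with a black handle and no band; origin at its blade's tip; to be left alone
- mouth (a point): middle of the mouth of the gap between the calliper's two dark lining plates, level with their top edges, 100 mm above the table: the blade's middle goes here. y is across the gap (sprung to fixed plate), x along the plates, z up. The calliper's arms behind the plates are no higher than the plates; its solid bridge is 60 mm below the mouth
- stand: blue stand, 110 (x) by 200 (y) mm, fixed to the table, which carries the calliper; origin at the centre of its underside. One lining plate (+y side) is fast to the calliper, the other (-y) is sprung. Both plates are 50 mm wide (x); their top 14 mm flares to a mouth 12 mm wide; below that the flat faces are 36 mm high and 2 mm apart when empty, so the 4 mm blade pushes the sprung plate back by 2 mm
- calliper (a joint): float of the upturned aluminium calliper on the guide rods of its blue stand (110 by 200 mm, fixed to the table), m, across the gap towards the fixed plate, -0.008 to 0.008. It slides easily (under 1 N), with both plates and the mouth, and so centres itself on a blade that enters the flare
- sprung_plate (a joint): how far the other lining plate (-y side) is pushed back, m: 0 empty, 0.002 with the blade in, at most 0.009; its spring presses with about 6 N, and pushing the blade in takes about 5 to 20 N (the drag fades when the blade stands still)
- red_car: red model car, 100 by 42 by 40 mm, origin at the centre of its underside; leave alone
- green_car: green model car, same size and origin; leave alone
- blue_van: blue model car, same size and origin; leave alone
- mug: white mug, 80 mm wide, 95 mm high, origin at the centre of its underside; leave alone

How it is judged:
By the outcome, as a careful person would: the job done as asked, in the order asked, and still so for the second after the job is handed in, while the arm keeps its last pose, push and grip.
It also fails if it takes over 38 s, if anything falls off the work surface, if the arm or the gripper's body presses on something with over 40 N, if the wrist force passes 120 N, or if a joint passes its speed limit or range.

## Working session

There is one attempt and no reset: what is moved stays moved. The work goes in short steps, each a Python script; the robot and the scene stay as the last script left them, time stands still between calls to the robot, and variables do not carry over. Pictures are saved under pics/ and viewed, at most 10 in all, crops included, and the job is handed in when it is done.

```bash
mkdir -p pics; cat > h.py <<'E'
import numpy as np, cv2
from workcell import arm, get_obs, vision
from scipy.spatial.transform import Rotation as R
def world(s,obs=None):
    d=s['range_z'].astype(float); v,u=np.mgrid[:384,:512]
    p=np.stack([(u-s['cx'])/s['fx']*d,(v-s['cy'])/s['fy']*d,d],-1)
    if 'hand_eye' in s:
        H=np.array(s['hand_eye']); p=p@H[:3,:3].T+H[:3,3]
        r=R.from_quat(obs['tool_rot']).as_matrix(); p=p@r.T+np.array(obs['position'])
    else:
        r=R.from_rotvec(np.ravel(s['rvec'])).as_matrix(); p=(p-np.ravel(s['tvec']))@r
    p[d==0]=np.nan
    return p
E
python3 - <<'E'
from h import *
for n in('top','side'):
    s=vision.snapshot(n); cv2.imwrite(f'pics/{n}0.png',s['pixels']); np.save(f'pics/{n}0.npy',world(s))
    print(n,s['fx'],s['rvec'],s['tvec'])
o=get_obs(); print(o['time'],o['position'],o['tool_rot'],o['grip_width'])
E
```

```text
top 404.48591363123137 [ 2.22114596 -2.16001706  0.07467592] [ -25.78523884  580.01790976 1469.83694014]
side 479.3729450616112 [ 2.26835365 -0.751464    0.30811549] [-492.64599011  289.19226298 1584.4453221 ]
0.1 [237.195381   577.59744179 216.16672733] [ 1.93692672e-01  9.81061807e-01 -8.87855468e-04 -3.00919450e-04] 85.74966017532383
```

View pics/top0.png

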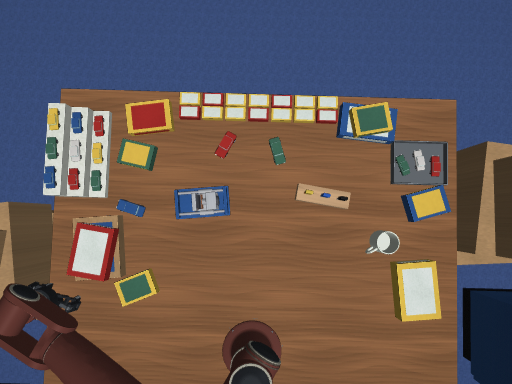

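View pics/side0.png

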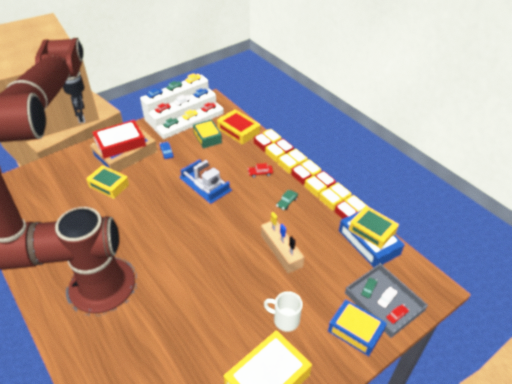

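The top view shows the rack at about (323,196), with the yellow handle at (308,192), blue at (325,195) and black at (342,198). The stand with the calliper is at (202,202) and the mug at (384,242). The side view agrees. Next I'll enlarge both regions and take the positions from depth.

```bash
python3 - <<'E'
from h import *
im=cv2.imread('pics/top0.png'); P=np.load('pics/top0.npy')
a=cv2.resize(im[175:230,165:240],None,fx=8,fy=8,interpolation=cv2.INTER_NEAREST)
b=cv2.resize(im[175:220,285:360],None,fx=8,fy=8,interpolation=cv2.INTER_NEAREST)
cv2.imwrite('pics/crop1.png',np.vstack([a,b])[:800,:600] if 0 else np.vstack([cv2.resize(a,(440,320)),cv2.resize(b,(440,264))]))
def rect(m,n):
    q=P[m][:,:2]; c,s,an=cv2.minAreaRect(q.astype(np.float32)); print(n,len(q),np.round(c),np.round(s),round(an,1),'mean',np.round(np.nanmean(P[m],0)))
z=P[...,2]; v,u=np.mgrid[:384,:512]
rk=(u>290)&(u<356)&(v>180)&(v<212)
rect(rk&(z>45)&(z<65),'rack'); rect(rk&(z>100),'handles')
hsv=cv2.cvtColor(im,cv2.COLOR_BGR2HSV)
rect(rk&(z>95)&(hsv[...,0]>20)&(hsv[...,0]<35)&(hsv[...,1]>170),'yellow')
rect(rk&(z>95)&(hsv[...,0]>100)&(hsv[...,1]>120),'blue')
st=(u>170)&(u<234)&(v>182)&(v<222)
rect(st&(z>8),'stand'); rect(st&(z>85),'top')
rect(st&(z>8)&(hsv[...,0]>100)&(hsv[...,0]<125)&(hsv[...,1]>140),'bluestand')
print(np.round(P[202,172:234,2]))
E
```

```text
rack 780 [ 567. -241.] [191.  61.] 81.1 mean [ 566. -239.   55.]
handles 100 [ 567. -241.] [145.  12.] 81.2 mean [ 566. -241.  125.]
yellow 0 [0. 0.] [0. 0.] 0.0 mean [nan nan nan]
blue 27 [ 566. -240.] [27. 10.] 83.1 mean [ 565. -238.  125.]
stand 1438 [536. 198.] [222. 132.] 89.3 mean [533. 194.  45.]
top 319 [535. 180.] [60. 89.] 5.7 mean [535. 181.  93.]
bluestand 599 [533. 197.] [107. 194.] 6.0 mean [532. 203.  23.]
[  5.  -1.  -6.  44.  51.  51.  36.  18.   9.   9.  10.  12.   8.  10.
   8.  14.  10.   6.  12.   3.  99.  96.  98. 101.  99.  98.  87.  87.
 103.  87.  74.  75.  77.  76.  90.  92.  85.  83.  94.  84.  93.  86.
  92.  92.  84.  86.  84.  13.  15.  12.  11.  13.  50.  42.  44.  26.
  14.   5.  -2.   1.   9.  -0.]<stdin>:7: RuntimeWarning: Mean of empty slice
```

View pics/crop1.png

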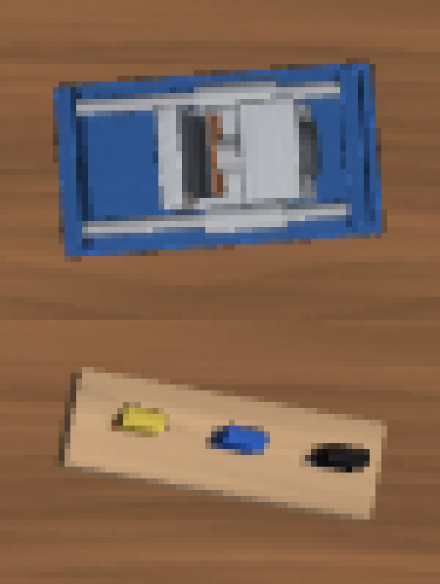

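The rack measures 191×61 mm with its top at z=55, and the stand 107×194 mm, so both match the given sizes. The yellow gauge should be at about (576,−182), with the mouth near (535,190). The gap shows at crop (203,155), between a dark plate and a brownish one. I'll move to a wrist view over the calliper, then to one over the rack.

```bash
cat >> h.py <<'E'
def down(deg):
    t=np.radians(deg); c,s=np.cos(t),np.sin(t)
    return R.from_matrix(np.array([[-s,c,0],[c,s,0],[0,0,-1]]).T).as_quat()
def look(name):
    arm.hold(0.25); o=get_obs(); s=vision.snapshot('wrist'); cv2.imwrite(f'pics/{name}.png',s['pixels']); np.save(f'pics/{name}.npy',world(s,o)); return s,o
E
python3 - <<'E'
from h import *
for d in(-8.9,171.1): print(d,np.round(arm.solve_ik([576,-182,107.5],down(d)),2))
for d in(96,-84): print(d,np.round(arm.solve_ik([533,190,200],down(d)),2))
o=get_obs(); print(np.round(R.from_quat(o['tool_rot']).as_matrix(),2))
s=vision.snapshot('wrist'); print(np.round(s['hand_eye'],2),s['fx'],get_obs()['time'])
E
```

```text
-8.9 [-0.43  0.09  1.76 -0.    1.29 -0.27]
171.1 [-0.43  0.09  1.76 -0.    1.29  2.87]
96 [ 0.21 -0.08  1.77 -0.    1.45 -1.46]
-84 [ 0.21 -0.08  1.77 -0.    1.45  1.68]
[[-0.92  0.38 -0.  ]
 [ 0.38  0.92 -0.  ]
 [ 0.   -0.   -1.  ]]
[[-0.0000e+00 -9.6000e-01 -2.7000e-01  6.9110e+01]
 [ 1.0000e+00 -0.0000e+00 -0.0000e+00 -9.0000e-02]
 [-0.0000e+00 -2.7000e-01  9.6000e-01 -1.5681e+02]
 [ 0.0000e+00  0.0000e+00  0.0000e+00  1.0000e+00]] 310.87578637120725 0.15
```

```bash
python3 - <<'E'
from h import *
arm.move_ptp([535,188,215],down(96)); s,o=look('w1'); print(o['time'],np.round(o['position'],1))
q=[570,-182,240]; arm.move_ptp(q,down(-8.9)); s,o=look('w2'); print(o['time'],np.round(o['position'],1))
a=cv2.resize(cv2.imread('pics/w1.png'),(400,300)); b=cv2.resize(cv2.imread('pics/w2.png'),(400,300)); cv2.imwrite('pics/w12.png',np.hstack([a,b]))
E
```

```text
2.1833 [534.8 188.6 215. ]
3.875 [ 570.2 -181.1  240. ]
```

View pics/w12.png

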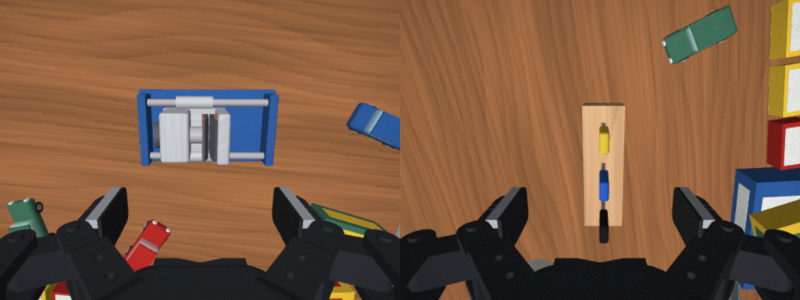

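In the wrist views, the gap between the plates is at about (209,137) in the left half, and the yellow handle at (204,138) in the right half. I'll enlarge both.

```bash
python3 - <<'E'
from h import *
a=cv2.imread('pics/w1.png')[125:215,220:310]; b=cv2.imread('pics/w2.png')[150:240,220:310]
f=lambda i:cv2.resize(i,(396,396),interpolation=cv2.INTER_NEAREST)
cv2.imwrite('pics/w12c.png',np.hstack([f(a),f(b)]))
P=np.load('pics/w1.npy')
for r in(150,170,190): print(r,[(c,*np.round(P[r,c]).astype(int)) for c in range(250,298,3)])
P=np.load('pics/w2.npy'); hsv=cv2.cvtColor(cv2.imread('pics/w2.png'),cv2.COLOR_BGR2HSV)
m=(hsv[...,0]>20)&(hsv[...,0]<35)&(hsv[...,1]>150)&(P[...,2]>122)&(P[...,2]<138); m[:, :230]=0;m[:,290:]=0;m[250:]=0
q=P[m]; print(len(q),q.mean(0),cv2.minAreaRect(q[:,:2].astype(np.float32)))
m=(P[...,2]>50)&(P[...,2]<60);m[:, :220]=0;m[:,300:]=0;m[292:]=0;m[:120]=0
print('rack',cv2.minAreaRect(P[m][:,:2].astype(np.float32)))
E
```

```text
150 [(250, np.int64(515), np.int64(180), np.int64(39)), (253, np.int64(515), np.int64(184), np.int64(41)), (256, np.int64(515), np.int64(187), np.int64(39)), (259, np.int64(508), np.int64(189), np.int64(81)), (262, np.int64(508), np.int64(192), np.int64(80)), (265, np.int64(507), np.int64(195), np.int64(81)), (268, np.int64(509), np.int64(198), np.int64(71)), (271, np.int64(507), np.int64(200), np.int64(82)), (274, np.int64(507), np.int64(203), np.int64(81)), (277, np.int64(506), np.int64(206), np.int64(81)), (280, np.int64(504), np.int64(207), np.int64(96)), (283, np.int64(503), np.int64(210), np.int64(98)), (286, np.int64(503), np.int64(212), np.int64(97)), (289, np.int64(503), np.int64(215), np.int64(97)), (292, np.int64(503), np.int64(218), np.int64(97)), (295, np.int64(514), np.int64(233), np.int64(10))]
170 [(250, np.int64(529), np.int64(183), np.int64(77)), (253, np.int64(529), np.int64(185), np.int64(76)), (256, np.int64(529), np.int64(188), np.int64(76)), (259, np.int64(523), np.int64(190), np.int64(100)), (262, np.int64(523), np.int64(193), np.int64(98)), (265, np.int64(525
[... 925 characters left out ...]
), np.int64(204), np.int64(94)), (274, np.int64(540), np.int64(206), np.int64(99)), (277, np.int64(540), np.int64(209), np.int64(100)), (280, np.int64(541), np.int64(212), np.int64(96)), (283, np.int64(540), np.int64(214), np.int64(97)), (286, np.int64(540), np.int64(217), np.int64(98)), (289, np.int64(539), np.int64(220), np.int64(98)), (292, np.int64(539), np.int64(223), np.int64(96)), (295, np.int64(562), np.int64(239), np.int64(11))]
356 [ 574.34082287 -180.84224445  129.70743054] ((574.2879028320312, -181.55992126464844), (24.887311935424805, 10.799713134765625), 81.15857696533203)
rack ((564.8853149414062, -241.30953979492188), (189.6988525390625, 60.13313674926758), 81.16606903076172)
```

View pics/w12c.png

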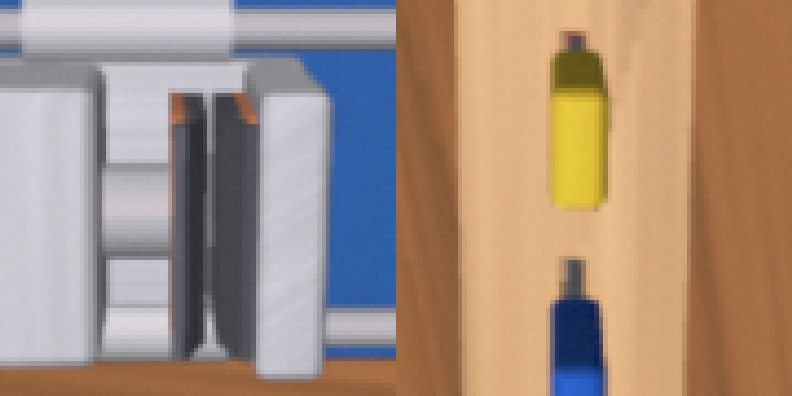

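The yellow handle top measures 25×11 mm at z=129.7, as expected, with its grip point at about (574.5,−181.5) and the rack yaw at −8.84°. The plates' top edges are at z≈100 with 11.5 mm between them, which puts the mouth at about (532.5,199.7) and the yaw at about 6.4°. Next I grasp lightly and check the side force.

```bash
cat >> h.py <<'E'
def st(t):
    o=get_obs(); print(t,round(o['time'],2),np.round(o['position'],2),'F',np.round(o['wrist_force'],1),'M',np.round(o['moment'],2),'w',round(o['grip_width'],2),'g',np.round(o['grip_force'],1)); return o
E
python3 - <<'E'
from h import *
q=down(-8.84)
arm.movel([574.5,-181.5,200],q); st('pre')
arm.movel([574.5,-181.5,107.5],v=120); st('down')
arm.clamp(20); arm.hold(.2); st('clamp20')
s=vision.snapshot('wrist'); cv2.imwrite('pics/g1.png',s['pixels'])
E
```

```text
pre 4.34 [ 574.09 -181.21  199.21] F [ 0.  -0.4  0.5] M [ 0.02 -0.03 -0.  ] w 85.74 g 0.0
down 5.26 [ 575.24 -181.82  108.64] F [ 0.5 -0.4 -0.1] M [-0.07 -0.06 -0.03] w 85.58 g 0.0
clamp20 6.12 [ 574.62 -181.57  107.71] F [ 0.1 -0.7  1.4] M [0.01 0.01 0.01] w 11.04 g 23.5
```

View pics/g1.png

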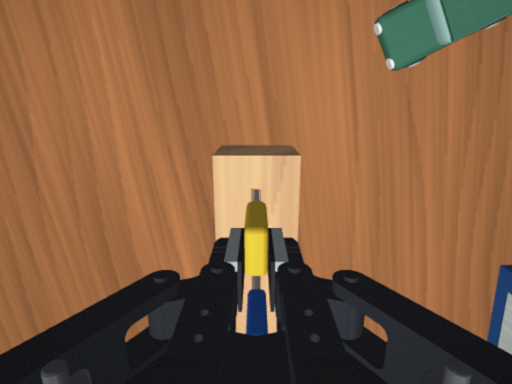

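The yellow handle is held squarely between the pads at (257,240), with almost no side force. I'll tighten the grip, lift and carry the blade over the mouth.

```bash
python3 - <<'E'
from h import *
arm.clamp(80); arm.hold(.1); st('clamp')
arm.movel([574.5,-181.5,160],v=60); st('lift')
arm.movel([574.5,-181.5,240],v=150); st('up')
arm.move_ptp([532.5,199.7,235],down(96.4))
arm.movel([532.5,199.7,208],v=60); s,o=look('m1'); st('above')
t=vision.snapshot('side'); cv2.imwrite('pics/s1.png',t['pixels'])
f=lambda i:cv2.resize(i,(396,396),interpolation=cv2.INTER_LINEAR)
cv2.imwrite('pics/m1c.png',np.hstack([f(s['pixels'][110:242,190:322]),f(t['pixels'][115:215,160:260])]))
E
```

```text
clamp 6.48 [ 574.78 -181.64  107.89] F [-0.4  0.4  2.8] M [-0.   -0.01  0.04] w 9.01 g 80.9
lift 7.51 [ 574.16 -181.35  159.43] F [-0.9  0.  -0.7] M [-0.    0.02  0.04] w 9.1 g 80.5
up 8.19 [ 574.03 -181.28  238.88] F [-0.   0.8 -0.7] M [0.02 0.05 0.01] w 9.56 g 80.5
above 10.52 [532.72 199.81 208.5 ] F [-0.2 -0.2 -0.6] M [-0.05 -0.02 -0.04] w 9.44 g 80.5
```

View pics/m1c.png

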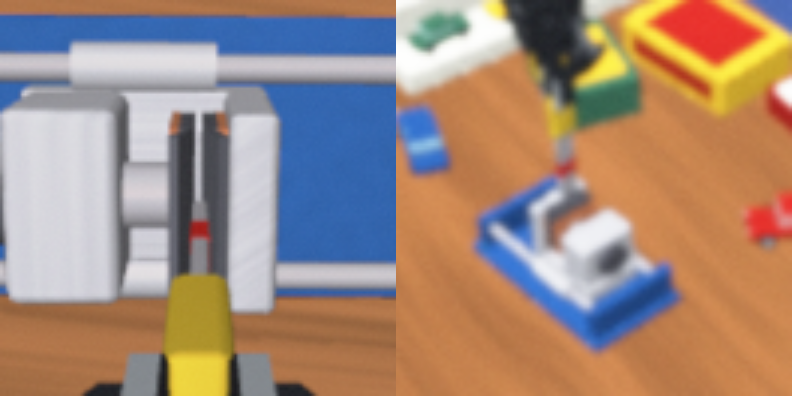

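The blade hangs upright over the gap, both at crop column ≈200, with its tip corner at row 178 as predicted. Now I'll insert in small steps and check the force after each.

```bash
python3 - <<'E'
from h import *
for z in (197,190,184,180,176,172,168,165.5):
    arm.movel([532.5,199.7,z],v=40); o=st(z)
    F=np.array(o['wrist_force'])
    if F[2]>35 or np.hypot(F[0],F[1])>12: print('STOP'); break
s,o=look('i1'); st('end')
t=vision.snapshot('side')
f=lambda i:cv2.resize(i,(396,396),interpolation=cv2.INTER_LINEAR)
cv2.imwrite('pics/i1c.png',np.hstack([f(s['pixels'][110:242,190:322]),f(t['pixels'][140:200,175:235])]))
E
```

```text
197 10.99 [532.16 199.62 196.29] F [ 0.4  0.4 -1.2] M [-0.01 -0.01 -0.02] w 9.46 g 80.5
190 11.32 [532.24 199.6  189.48] F [-0.3 -1.  -0.8] M [0.01 0.04 0.02] w 9.18 g 80.5
184 11.62 [533.14 199.75 184.79] F [0.  0.2 2.5] M [-0.09 -0.1  -0.04] w 8.94 g 80.9
180 11.87 [533.55 199.89 181.54] F [-0.1  0.2  4.4] M [-0.03 -0.08 -0.04] w 9.13 g 81.2
176 12.12 [533.28 199.86 176.98] F [1.4 0.4 4.7] M [-0.01 -0.24 -0.08] w 8.97 g 81.1
172 12.37 [532.96 199.81 172.51] F [ 1.2 -0.4  3.9] M [-0.01 -0.29 -0.06] w 8.96 g 81.1
168 12.62 [532.77 199.78 168.25] F [1.5 0.1 3.2] M [ 0.02 -0.3  -0.07] w 9.11 g 81.1
165.5 12.87 [532.74 199.78 165.85] F [ 1.2 -0.6  4.6] M [ 0.06 -0.21 -0.1 ] w 8.97 g 81.2
end 13.17 [532.74 199.77 165.86] F [ 1.4 -0.7  4.5] M [ 0.04 -0.27 -0.05] w 9.19 g 81.2
```

View pics/i1c.png

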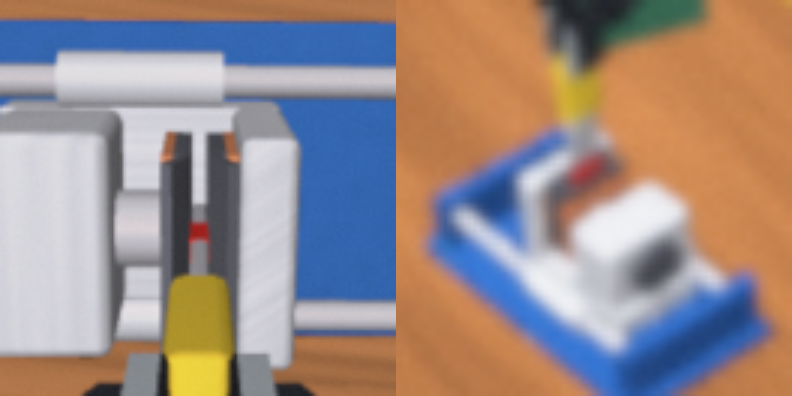

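The tip corner is still at crop row ≈205, so the blade has not slipped in the grip. The gap has opened to about 4 mm, the drag is about 4.5 N, and the tip at z≈68.4 puts the plate edges 31.6 mm up the blade, mid-band. I'll let it settle and hand in.

```bash
python3 - <<'E'
from h import *
arm.hold(0.5); o=st('fin'); print(np.abs(o['qvel']).max(), np.round(R.from_quat(o['tool_rot']).as_matrix()[:,2],4))
print(arm.sign_off())
E
```

```text
fin 13.72 [532.72 199.78 165.82] F [0.7 0.1 6.2] M [ 0.05 -0.24 -0.04] w 8.92 g 81.2
0.0013495868097343916 [ 6.e-04  2.e-04 -1.e+00]
the job is handed in; nothing more can be done
None
```

The yellow blade is upright between the lining plates with their top edges mid-band (about 31.6 mm above the tip, from the arm's position), still held in the gripper with light drag (about 5 N); job handed in at 13.7 s.

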